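# Swap the empty louvre bin for the full one

## Robot

A 6-joint arm with a two-finger parallel gripper is mounted at the origin on the work surface. World frame = base frame: x ahead of the robot, y to its left, z up, the work surface at z = 0. Lengths are in m, angles in rad, forces in N, time in s.
With the tool pointing down it reaches from about 0.275 to 0.85 m from the base axis. Payload 19 kg.
Tool frame: the origin (TCP) lies on the centre line of the jaws, within the pads' length; the fingertips stand r.tip_reach ahead of it and the grasp point (between the pads) lies 6 mm ahead of it (r.tip_reach is the distance from the TCP to the fingertips, in m); z points along the fingers, y is the line along which they close (so a half turn about z gives the same grasp; the last joint's range is limited). The gripper opens to 85 mm and grips with 20 to 120 N. Pads are 22 mm wide; open, the fingers measure 114 mm over their backs; the gripper's body (76 mm by 85 mm) begins 54 mm behind the grasp point. The pads swing forward as they close: fully open they stand 13 mm farther back than shut.
Start: joints at [0.997, 0.15, 1.437, -0, 1.554, -0.134], TCP at [0.245, 0.52, 0.227] pointing down, gripper open.
Joint ranges: [-2.8, 2.8], [-0.68, 2.1], [0.12, 2.68], [-1.39, 4.53], [0.16, 2.79], [-2.81, 2.81]. Speed limits (rad/s): [1.89, 1.89, 2.22, 3.01, 3.01, 3.01].

## Interface

Orientations are given as a unit quaternion [x, y, z, w].
In Python, from station import r, viewer gives the robot as it stands. The module is installed in compiled form; this text tells all that it offers.
- The arm moves only by the tool apply_moves, never from a script. Its argument "motion" is one flat list of numbers, 7 for each row, row after row: the shift along the tool's x, y, z in units of 3 cm (1.0 is 3 cm), then the turn, a rotation vector about the tool's x, y, z in units of 6 degrees (1.0 is 6 degrees), then the opening, from -1 (shut) to 1 (fully open). In form: [dx, dy, dz, ax, ay, az, fingers, dx, dy, dz, ax, ay, az, fingers, ...]. A call has exactly 10 rows; each row shifts and turns the commanded pose from where the row before left it, along the tool's axes as they then stand; what a row does not reach is not made up. A row lasts 1/10 s, in which the tool goes at most 50 mm and 8.59 degrees, less where a joint would pass 70% of its speed; a pose out of reach is approached as far as the arm can. A call with a number of a shift or a turn outside -1 to 1 is refused whole. A call with a gripper value outside its range is refused whole. The fingers move at their own pace and stop on an object; "squeeze" is the grip in N (left out, the last holds). Time passes only in rows, so rows that do not move let the fingers close, or fill a call up. It gives the time, the measured TCP pose, the force, the opening and the grip force at its end, in the units of the state.
- r.sense(): the state, without advancing time (a new reading comes with each control period).
- viewer.read_camera(name): name is "scene" or "top" or "wrist"; returns the picture (400x640x3 uint8, blue, green, red); there is no depth.
- viewer.calibration(name): a dict with "fx", "fy", "cx", "cy" (pixels), "T" (4x4, takes a point from camera to world coordinates); the wrist camera has in their place "mount" (4x4, takes a point from camera to tool coordinates, whose origin is the TCP and whose axes are the flange's). Camera axes: x right, y up, looking along -z (the intrinsics and any distortion apply to the point x, -y, -z); pixel columns grow to the right and rows downward; lengths in m; the calibration is good to about 2 mm. The wrist camera is an equidistant fisheye: a pixel r from the principal point sees the ray r / f radians off the axis. A picture is of the moment at which its call begins: read the wrist's pose just before it. calibration takes no time and is no camera call.
- r.close_job(): hands the job in; it is judged then, once.
Trained networks look in the newest picture that a camera, given by its name, has taken for a name from the list of things; names that differ only in an ending like _2 or _b are one class to them, and where a whole thing is asked for, a point or a joint stands for the part that bears it (a point fixed in the world has none). Each returns a list of dicts, best first, with "p" (0 to 1); they miss things now and then, are a little off and sometimes report something else, mostly with a low value. They report only what shows in the picture. A call takes as long as a camera call. They do not tell look-alikes from the thing itself.
- viewer.silhouettes(camera, label): "region" (400x640 bool, what is visible of it) and "box" ([left, top, right, bottom] in pixels, round what is visible of it).
The state is a dict: "time_s": time; "q": joint angles; "dq": joint speeds; "joint_efforts": joint torques, N m; "tool_pos": TCP position; "tool_rot": TCP orientation; "force": force on the tool from outside, world axes, zero at the start; "torque": the same for the moment, N m; "finger_gap": finger opening in m; "grasp_force": force on a finger pad.
Only numpy, scipy, OpenCV 4.12 (cv2) and the standard library are available. Lean on these libraries where they do the work, as an engineer would, in place of code of your own. Each camera call takes 0.05 s, during which the arm holds its last target. There are 200 camera calls.

## Task

One of the three bins hanging on the louvred rack has run empty: lift it off its louvre and set it down upright in the shallow grey empties tray. Then hang the full bin that stands on the bench, with its aluminium bars kept in it, in the free place: lift its back lip over the same top louvre and lower it until the lip has caught fully down behind the louvre's edge. Do not drop either bin, and leave the other two bins, the battery cell and the driver where they are.

Things in the scene. Friction and masses are not known exactly. Their poses are not given: they have to be found in the camera images.
- panel: grey sheet-steel louvred bench rack, 345 wide (its y) x 280 mm tall, fixed. Origin on the bench at mid-width, on the panel's face; x points into the panel (a bin is pushed on along +x), y along it, z up. Six rows of three louvres, rows 38 mm apart, the top row's edges 245 mm over the bench; the plain panel goes on 35 mm above them. All bins hang on the top row
- louvre_a (a point): middle of the top edge of the top-row louvre nearest to the robot (smallest x). A louvre is an upright steel lip 98 mm long, 2.5 mm thick, 16 mm tall, standing 10 mm off the panel's face, open above, closed below. Point in the middle of its thickness; axes as panel. A hung bin's bridge rests on this edge: full_lip then lies here within about 3 mm
- louvre_b (a point): the same point on the middle louvre of the top row, 108 mm from its neighbours
- louvre_c (a point): the same point on the far louvre of the top row (largest x)
- empty_mid (a point): the EMPTY bin, hung at the start on one top louvre, leaning some 5 degrees front-down: blue plastic, 120 long (x) x 64 wide (y) x 75 mm tall, walls 3 mm; sides full height to 20 mm before the middle, then sloping to a 40 mm front; 0.11 kg. Point at its centre, 37.5 mm over its underside and under its rim. x to its back, z up. Grip across the 64 mm, here or up to 20 mm higher
- full_mid (a point): the FULL bin, same shape and lip as the empty one, standing upright on the bench with four bars lying in it up to 27 mm over its underside; about 0.38 kg in all. Point at its centre, 37.5 mm over its underside and under its rim. x points to its back (lip side), z up. Grip across the 64 mm width, here or up to 20 mm higher
- full_lip (a point): lip of the full bin, 52 mm wide: a 4 mm bridge flush with the rim goes back from the back wall, then turns down in a 3.5 mm edge reaching 11 mm below the bridge, leaving a slot 8 mm wide. Point mid-slot on the bridge's underside, 64 mm back and 33.5 mm up from full_mid. Ribs 1.5 mm proud on the lower back wall meet a lower louvre when the bin is pushed in; the lip then drops clear
- tray: shallow grey plastic empties tray fixed on the bench, 210 (its x) x 180 (its y) x 25 mm tall, walls and floor 4 mm. Origin under its centre on the bench, z up
- bin_posts_mid (a point): neighbour bin of the same shape holding brass posts, hung on a top louvre: leave alone. Point at its centre; 44 mm free between hung bins
- bin_spacers_mid (a point): neighbour bin of the same shape holding black spacers, hung on a top louvre: leave alone. Point at its centre
- cell_mid (a point): loose blue prismatic battery cell with a black lid, 50 x 160 x 118 mm, standing beyond the work: leave alone. Point at its centre
- driver_mid (a point): loose black powered screwdriver, 200 mm long, 32 mm thick, lying beyond the work: leave alone. Point at its middle, 16 mm up
- bar0_mid (a point): one of the four loose aluminium bars in the full bin, 84 x 25 x 12 mm, 68 g, lying flat along the bin's length, two beside two; point at its centre
- bar1_mid (a point): another of the four bars in the full bin, the same
- bar2_mid (a point): another of the four bars in the full bin, the same
- bar3_mid (a point): another of the four bars in the full bin, the same
Things that resemble listed ones, but are neither listed nor needed, are in the scene too. Leave any green or red look-alike of the part that bears empty_mid alone. What is shaped like the part that bears bar2_mid but black is not meant.

How it is judged:
On the way, in this order (a step that is already met when the one before it is completed fails the run):
1. the empty bin stands upright in the empties tray, let go (x of empty_mid in the frame of tray between -0.09 and 0.09 m and y of empty_mid in the frame of tray between -0.075 and 0.075 m and z of empty_mid in the frame of tray between 0.034 and 0.049 m and angle between empty_mid's own z axis and vertical below 0.1 rad and contact force between the fingers and empty below 0.1 N), for 0.2 s.
2. the full bin hangs by its lip on the free top louvre, let go (((x of full_lip in the frame of louvre_a between -0.007 and 0.007 m and y of full_lip in the frame of louvre_a between -0.022 and 0.022 m and z of full_lip in the frame of louvre_a between -0.004 and 0.004 m) or (x of full_lip in the frame of louvre_b between -0.007 and 0.007 m and y of full_lip in the frame of louvre_b between -0.022 and 0.022 m and z of full_lip in the frame of louvre_b between -0.004 and 0.004 m) or (x of full_lip in the frame of louvre_c between -0.007 and 0.007 m and y of full_lip in the frame of louvre_c between -0.022 and 0.022 m and z of full_lip in the frame of louvre_c between -0.004 and 0.004 m)) and angle between full_mid's own z axis and vertical below 0.17 rad and contact force between the fingers and full below 0.1 N), for 0.2 s.
At the end, for the whole second after the job is handed in: Empty bin upright (0.1 rad) on the tray floor; full bin on the freed top louvre, lip point within 22 mm along, 7 mm across, 4 mm in height of the edge's middle, lean under 0.17 rad, bars inside; both let go, at rest; other bins within 25 mm, cell and driver 40 mm of their starts (all of step 1 and all of step 2 and linear speed of each of empty, full below 0.02 m/s and distance between each of bar0_mid, bar1_mid, bar2_mid, bar3_mid and full_mid below 0.075 m and distance of each of bin_posts_mid, bin_spacers_mid from where it was at the start of the episode below 0.025 m and distance of each of cell_mid, driver_mid from where it was at the start of the episode below 0.04 m); the robot touches nothing.
It fails at once if a bar falls out of the full bin (distance between any of bar0_mid, bar1_mid, bar2_mid, bar3_mid and full_mid above 0.1 m).
It fails at once if another bin, the cell or the driver is pushed away (distance of any of bin_posts_mid, bin_spacers_mid from where it was at the start of the episode above 0.025 m or distance of any of cell_mid, driver_mid from where it was at the start of the episode above 0.04 m).
It fails at once if a bin is dropped (falls free for more than about 40 mm) ((linear speed of empty above 0.9 m/s and contact force between the fingers and empty below 0.1 N) or (linear speed of full above 0.9 m/s and contact force between the fingers and full below 0.1 N)).
It also fails if it takes over 53 s, if anything falls off the work surface, if the arm or the gripper's body presses on something with over 40 N, if the wrist force passes 120 N, or if a joint passes its speed limit or range.

## Working session

There is one attempt and no reset: what is moved stays moved. The work goes in short steps, Python scripts to look and compute and a tool call to move; the robot and the scene stay as the last step left them, time stands still between calls to the robot, and variables do not carry over. Pictures are saved under pics/ and viewed, at most 10 in all, crops included, and the job is handed in when it is done.

Besides the shell and the picture viewer there is one more tool, called by a JSON object that holds its "op" and its "data". apply_moves: Moves the arm, as the interface text tells. Its arguments: {"type":"object","properties":{"motion":{"type":"array"},"squeeze":{"type":"number"}},"required":["motion"]}

```bash
mkdir -p pics; ls; python3 - <<'E'
from station import r, viewer
import cv2,numpy as np
np.set_printoptions(precision=4,suppress=True)
s=r.sense();print(s['time_s'],s['tool_pos'],s['tool_rot'],s['finger_gap'],r.tip_reach)
for c in ['scene','top','wrist']:
    cal=viewer.calibration(c)
    for k,v in cal.items(): print(c,k,np.array(v).tolist() if not isinstance(v,(str,float)) else v)
for c in ['scene','top']:
    cv2.imwrite(f'pics/{c}0.png',viewer.read_camera(c))
E
```

```text
pics
0.0 [0.2447 0.5201 0.2269] [ 0.2181  0.9759 -0.0006 -0.0002] 0.0852156216555486 0.025
scene fx 442.09383362483976
scene fy 442.09383362483976
scene cx 312.76596376947424
scene cy 198.43195318509038
scene T [[0.3490581242678137, -0.7201267225910876, 0.5996465036109643, 1.1794819668835441], [0.9370830866028007, 0.26426791539355665, -0.2281178592230598, -0.2955206892312871], [0.0058064348444928065, 0.6415449885267304, 0.7670634348022554, 1.0519281534288836], [0.0, 0.0, 0.0, 1.0]]
top fx 472.1775815730233
top fy 472.1775815730233
top cx 315.7256299705399
top cy 192.00472212112248
top T [[-0.011739917194994984, 0.9893744310971586, -0.1449151801414481, 0.3060289582783383], [-0.999722248734559, -0.014575335573787627, -0.01851985361788034, -0.05858772154990057], [-0.020435257017490476, 0.14465750821884485, 0.9892707443296521, 1.3191681557064028], [0.0, 0.0, 0.0, 1.0]]
wrist fx 309.70691628693146
wrist fy 309.70691628693146
wrist cx 319.73234590747705
wrist cy 200.32561563479732
wrist mount [[0.0002260045891681678, 0.9482723084324286, 0.31745799404355285, 0.08040896737179828], [0.9999999258508763, -0.0003132977674851287, 0.00022392576694739013, 5.8432905545524605e-05], [0.00031180148474482393, 0.3174579198960702, -0.948272308925602, -0.14722454397257653], [0.0, 0.0, 0.0, 1.0]]
```

View pics/scene0.png

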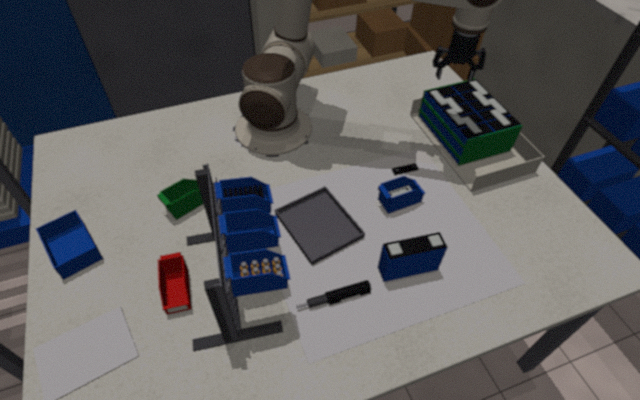

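View pics/top0.png

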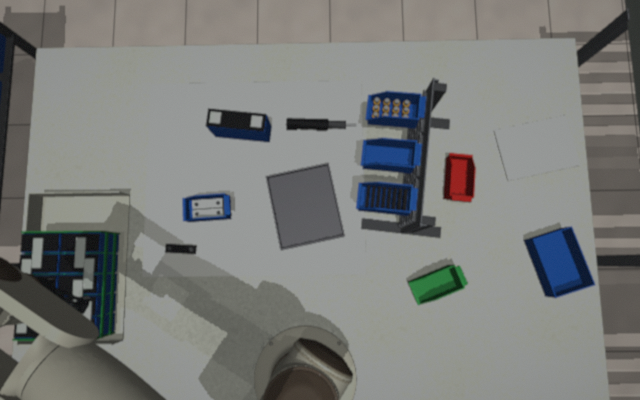

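The empty bin is the middle one on the rack (top 390,155; scene 250,230). Its neighbours are the spacers bin (top 387,198) and the posts bin (top 395,108). The full bin with bars stands at top (207,207), scene (400,193). Look-alikes are the green bin (top 437,283), the red bin (460,177), a larger blue bin (560,262) and the black bar (180,248). Next I fit the poses from the silhouettes.

```bash
cat > h.py <<'E'
from station import r, viewer
import cv2,numpy as np
from scipy.optimize import minimize
from scipy.spatial.transform import Rotation as R
np.set_printoptions(precision=4,suppress=True)
CAL={c:{k:np.array(v) for k,v in viewer.calibration(c).items()} for c in ['scene','top','wrist']}
def camT(c,s=None):
    if c!='wrist': return CAL[c]['T']
    T=np.eye(4);T[:3,:3]=R.from_quat(s['tool_rot']).as_matrix();T[:3,3]=s['tool_pos'];return T@CAL[c]['mount']
def proj(c,P,T=None):
    T=camT(c) if T is None else T; k=CAL[c]
    p=(np.atleast_2d(P)-T[:3,3])@T[:3,:3]*[1,-1,-1]
    if c=='wrist':
        rr=np.hypot(p[:,0],p[:,1]);a=np.arctan2(rr,p[:,2])/np.maximum(rr,1e-9);uv=p[:,:2]*a[:,None]
    else: uv=p[:,:2]/p[:,2:]
    return uv*[k['fx'],k['fy']]+[k['cx'],k['cy']]
def onplane(c,px,z,T=None):
    T=camT(c) if T is None else T;k=CAL[c]
    q=(np.array(px,float)-[k['cx'],k['cy']])/[k['fx'],k['fy']]
    if c=='wrist':
        a=np.hypot(*q);d=np.r_[q/a*np.sin(a),np.cos(a)]
    else: d=np.r_[q,1]
    d=T[:3,:3]@(d*[1,-1,-1]);return T[:3,3]+d*(z-T[2,3])/d[2]
# bin hull points, x to back
def binpts():
    P=[]
    for y in(-.032,.032):
        P+=[[-.06,y,-.0375],[.06,y,-.0375],[.06,y,.0375],[-.02,y,.0375],[-.06,y,.0025]]
    return np.array(P)
def lip(): return np.array([[.0715,y,z] for y in(-.026,.026) for z in(.0375,.0265)])
def mask(c,P,T=None,S=4):
    m=np.zeros((400*S,640*S),np.uint8);h=cv2.convexHull((proj(c,P,T)*S).astype(np.float32)).astype(np.int32)
    cv2.fillConvexPoly(m,h,1);return m
def posed(P,x,y,z,yaw,lean=0):
    return R.from_euler('zy',[yaw,lean]).apply(P)+[x,y,z]
E
python3 - <<'E'
from h import *
out={}
for c in ['top','scene']:
    viewer.read_camera(c)
    for l in ['full_mid','empty_mid','bin_posts_mid','bin_spacers_mid','tray','panel']:
        for i,d in enumerate(viewer.silhouettes(c,l)[:7]):
            print(c,l,round(d['p'],2),np.round(d['box']),d['region'].sum()); out[f'{c}.{l}.{i}']=d['region']
np.savez_compressed('sil.npz',**out)
E
```

```text
top full_mid 0.72 [182. 193. 232. 224.] 659
top empty_mid 0.63 [362. 137. 416. 173.] 1788
top empty_mid 0.63 [409. 265. 467. 306.] 1524
top empty_mid 0.6 [445. 155. 478. 201.] 1412
top bin_posts_mid 0.94 [366.  91. 426. 129.] 1931
top bin_spacers_mid 0.8 [358. 181. 416. 218.] 1796
top tray 0.65 [269. 165. 342. 250.] 4973
top tray 0.42 [194. 200. 221. 211.] 256
top panel 0.79 [359.  77. 448. 238.] 3218
scene full_mid 0.81 [374. 176. 423. 217.] 1149
scene empty_mid 0.96 [158. 177. 204. 219.] 1217
scene empty_mid 0.82 [218. 207. 282. 252.] 2150
scene empty_mid 0.75 [158. 252. 192. 316.] 1784
scene empty_mid 0.37 [189. 168. 283. 350.] 3946
scene bin_posts_mid 0.91 [224. 248. 287. 295.] 2494
scene bin_spacers_mid 0.71 [212. 180. 273. 212.] 1728
scene tray 0.83 [276. 184. 363. 266.] 3920
scene panel 0.84 [183. 164. 282. 353.] 4100
scene panel 0.51 [376. 178. 426. 214.] 1219
```

```bash
python3 - <<'E'
from h import *
t=cv2.imread('pics/top0.png');s=cv2.imread('pics/scene0.png')
f=lambda im,x,y,w,h,W,H:cv2.resize(im[y:y+h,x:x+w],(W,H),interpolation=cv2.INTER_CUBIC)
cv2.imwrite('pics/m.png',np.vstack([np.hstack([f(t,170,180,80,60,400,300),f(t,350,75,100,75*2,200,300),f(t,350,75,10,10,200,300)*0]),np.hstack([f(s,360,165,80,60,400,300),f(s,185,160,120,90,400,300)])]))
z=np.load('sil.npz')
def hullmask(m,S=4):
    m=cv2.resize(m.astype(np.uint8),None,fx=S,fy=S,interpolation=cv2.INTER_NEAREST)
    n,l,st,_=cv2.connectedComponentsWithStats(m); p=np.argwhere(l==1+st[1:,4].argmax())[:,::-1]
    o=np.zeros_like(m);cv2.fillConvexPoly(o,cv2.convexHull(p.astype(np.int32)),1);return o
B=binpts()
def fit(obs,par,x0,step):
    def cost(x):
        e=0
        for c,m in obs:
            q=mask(c,par(x)); e+=1-(q&m).sum()/(q|m).sum()
        return e
    b=None
    sim=np.vstack([x0]+[np.array(x0)+np.eye(len(x0))[i]*step[i] for i in range(len(x0))])
    b=minimize(cost,x0,method='Nelder-Mead',options=dict(initial_simplex=sim,maxiter=250,xatol=1e-4,fatol=1e-4))
    return b.x,b.fun
fullo=[(c,hullmask(z[f'{c}.full_mid.0'])) for c in('top','scene')]
p0=onplane('top',[207,207],.06)
for yaw in(0,np.pi):
    BL=np.vstack([B,lip()])
    yw=yaw+np.pi/2
    print('full',yw,*fit(fullo,lambda x:posed(BL,x[0],x[1],.0375,x[2]),[p0[0],p0[1],yw],[.01,.01,.1]))
for n,a,b in(('empty',0,1),('bin_posts',0,0),('bin_spacers',0,0)):
    o=[('top',hullmask(z[f'top.{n}_mid.{a}'])),('scene',hullmask(z[f'scene.{n}_mid.{b}']))]
    p0=onplane('top',{'empty':[390,155],'bin_posts':[395,110],'bin_spacers':[387,199]}[n],.22)
    for use in (o,o[:1]):
        print(n,*fit(use,lambda x:posed(B,x[0],x[1],.2085,x[2],.087),[p0[0],p0[1],-np.pi/2],[.01,.01,.1]))
TB=np.array([[x,y,zz] for x in(-.105,.105) for y in(-.09,.09) for zz in(0,.025)])
o=[(c,hullmask(z[f'{c}.tray.0'])) for c in('top','scene')]
p0=onplane('top',[306,207],.02)
for y0 in(.2,.2+np.pi/2,-.2,-.2+np.pi/2): print('tray',*fit(o,lambda x:posed(TB,x[0],x[1],0,x[2]),[p0[0],p0[1],y0],[.01,.01,.1]))
E
```

```text
full 1.5707963267948966 [0.4547 0.264  1.6185] 0.3445386779791666
full 4.71238898038469 [0.4534 0.2691 4.7438] 0.16445431287663903
empty [ 0.5563 -0.2172 -1.6522] 0.22441897907194763
empty [ 0.5542 -0.2152 -1.6741] 0.08475562451512797
bin_posts [ 0.6691 -0.233  -1.6843] 0.2572649951319539
bin_posts [ 0.6677 -0.2293 -1.6868] 0.10074423670357602
bin_spacers [ 0.4503 -0.2022 -1.726 ] 0.26664777037632315
bin_spacers [ 0.4498 -0.2018 -1.6907] 0.10896094278262547
tray [ 0.4602 -0.0039  0.2039] 0.07723610700492334
tray [ 0.4599 -0.003   1.584 ] 0.4311363055592079
tray [ 0.4593 -0.0042  0.2068] 0.07707227871073186
tray [ 0.4599 -0.003   1.5842] 0.4311119605641497
```

View pics/m.png

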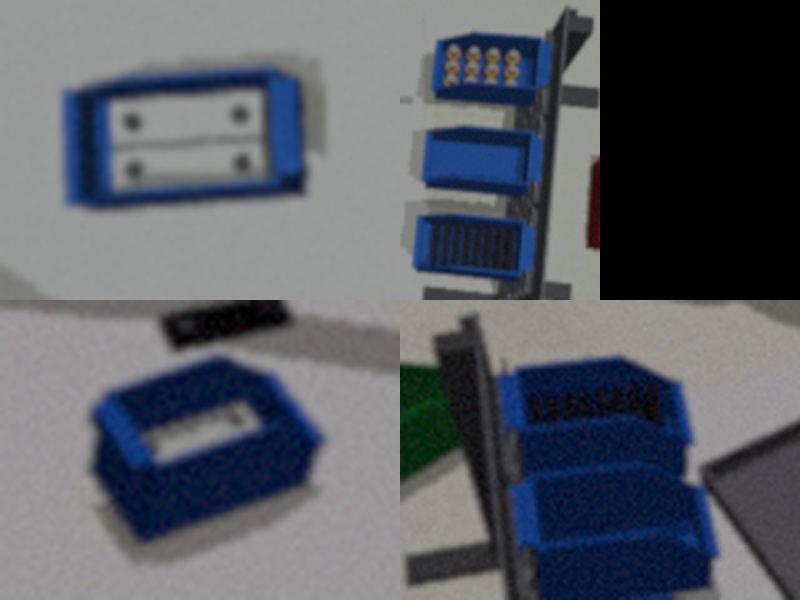

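The crop confirms the choice: the middle hung bin is bare inside (crop 475,155), with brass posts above it and black spacers below. The full bin's wide lip is on its −y side (crop 285,120), so its back already faces the rack. First move: raise and turn.

{"op": "apply_moves", "data": {"motion": [0,0,-0.5,0,0,1,1,0,0,-0.5,0,0,1,1,0,0,-0.5,0,0,1,1,0,0,-0.5,0,0,1,1,0,0,-0.5,0,0,1,1,0,0,-0.5,0,0,1,1,0,0,-0.5,0,0,1,1,0,0,-0.5,0,0,1,1,0,0,-0.5,0,0,1,1,0,0,-0.5,0,0,1,1], "squeeze": 40}}

```text
time_s: 1.8
tool_pos: [0.2448, 0.5202, 0.3781]
tool_rot: [0.678, 0.735, -0.0, -0.0]
force: [-0.9, -0.4, -0.2]
finger_gap: 0.0853
grasp_force: 0.0
```

```bash
sed -i "s/R.from_euler('zy',\[yaw,lean\])/R.from_euler('ZY',[yaw,-lean])/" h.py
cat >> h.py <<'E'
def go(pos,yaw,tilt=0,s=None):
    """pos = grasp-point target; yaw = tool x heading; prints shift (tool axes, units) and turn"""
    s=s or r.sense();A=R.from_quat(s['tool_rot'])
    # bin frame: x=-tool x, z up ; tool: x heading yaw, z down; tilt = bin front-down about bin y
    Bm=R.from_euler('ZY',[yaw+np.pi,-tilt]).as_matrix();T=R.from_matrix(np.c_[-Bm[:,0],Bm[:,1],-Bm[:,2]])
    tcp=np.array(pos)-.006*T.as_matrix()[:,2]
    print('t',s['time_s'],'tcp',s['tool_pos'],'F',np.array(s['force']),'gap',s['finger_gap'],'grip',s['grasp_force'])
    print('shift units',A.inv().apply(tcp-s['tool_pos'])/.03,'after-turn axes',T.inv().apply(tcp-s['tool_pos'])/.03,'turn units',np.degrees((A.inv()*T).as_rotvec())/6)
def hullmask(m,S=4):
    m=cv2.resize(m.astype(np.uint8),None,fx=S,fy=S,interpolation=cv2.INTER_NEAREST)
    n,l,st,_=cv2.connectedComponentsWithStats(m); p=np.argwhere(l==1+st[1:,4].argmax())[:,::-1]
    o=np.zeros_like(m);cv2.fillConvexPoly(o,cv2.convexHull(p.astype(np.int32)),1);return o
def fit(obs,par,x0,step):
    """obs: (cam, hullmask, T or None)"""
    def cost(x):
        e=0
        for c,m,T in obs:
            q=mask(c,par(x),T); e+=1-(q&m).sum()/(q|m).sum()
        return e
    sim=np.vstack([x0]+[np.array(x0)+np.eye(len(x0))[i]*step[i] for i in range(len(x0))])
    b=minimize(cost,x0,method='Nelder-Mead',options=dict(initial_simplex=sim,maxiter=250,xatol=1e-4,fatol=1e-4))
    return b.x,b.fun
E
python3 - <<'E'
from h import *
z=np.load('sil.npz');B=binpts();BL=np.vstack([B,lip()])
for n,a,b in(('empty',0,1),('bin_posts',0,0),('bin_spacers',0,0)):
    o=[('top',hullmask(z[f'top.{n}_mid.{a}']),None),('scene',hullmask(z[f'scene.{n}_mid.{b}']),None)]
    p0=onplane('top',{'empty':[390,155],'bin_posts':[395,110],'bin_spacers':[387,199]}[n],.22)
    for use in (o,o[:1]):
        print(n,*fit(use,lambda x:posed(BL,x[0],x[1],.206,x[2],.087),[p0[0],p0[1],-np.pi/2],[.01,.01,.1]))
go([.553,-.21,.36],-1.69+np.pi)
E
```

```text
empty [ 0.5561 -0.212  -1.6785] 0.12390139409699596
empty [ 0.5551 -0.2111 -1.6872] 0.03634193248889184
bin_posts [ 0.6697 -0.227  -1.7019] 0.15727399833159228
bin_posts [ 0.668  -0.2278 -1.7027] 0.05397736035285772
bin_spacers [ 0.45   -0.198  -1.6955] 0.1689587855132204
bin_spacers [ 0.4506 -0.1973 -1.7145] 0.0617574052622869
t 1.8 tcp [0.2448 0.5202 0.3781] F [-0.9356 -0.3981 -0.1758] gap 0.08530670153497909 grip 0.0
shift units [-25.08     8.3081   0.4035] after-turn axes [-22.9464  13.0955   0.4038] turn units [-0.0004  0.0001  1.8975]
```

{"op": "apply_moves", "data": {"motion": [-0.3,0.1,0,0,0,1,1,-0.5,0.2,0,0,0,1,1,-1,0.57,0,0,0,0,1,-1,0.57,0,0,0,0,1,-1,0.57,0,0,0,0,1,-1,0.57,0,0,0,0,1,-1,0.57,0,0,0,0,1,-1,0.57,0,0,0,0,1,-1,0.57,0,0,0,0,1,-1,0.57,0,0,0,0,1]}}

```text
time_s: 2.8
tool_pos: [0.3601, 0.2398, 0.3776]
tool_rot: [0.75, 0.661, 0.0, 0.0]
force: [0.8, 0.9, -0.1]
finger_gap: 0.0855
grasp_force: 0.0
```

{"op": "apply_moves", "data": {"motion": [-1,0.57,0,0,0,0,1,-1,0.57,0,0,0,0,1,-1,0.57,0,0,0,0,1,-1,0.57,0,0,0,0,1,-1,0.57,0,0,0,0,1,-1,0.57,0,0,0,0,1,-1,0.57,0,0,0,0,1,-1,0.57,0,0,0,0,1,-0.8,0.57,0,0,0,0,1,-0.5,0.4,0,0,0,0,1]}}

```text
time_s: 3.8
tool_pos: [0.4901, -0.0582, 0.3773]
tool_rot: [0.751, 0.661, -0.0, -0.0]
force: [-0.2, 0.4, 0.7]
finger_gap: 0.0854
grasp_force: 0.0
```

```bash
cat > look.py <<'E'
from h import *
import sys
s=r.sense();im=viewer.read_camera('wrist');cv2.imwrite(sys.argv[1],im)
np.savez('w.npz',q=s['tool_rot'],p=s['tool_pos'])
E
python3 look.py pics/w1.png; python3 - <<'E'
from h import *
go([.5555,-.2115,.36],-1.70+np.pi)
s=r.sense();T=camT('wrist',s)
d=viewer.silhouettes('wrist','empty_mid')
for i in d: print(i['p'],np.round(i['box']),i['region'].sum())
im=cv2.imread('pics/w1.png')
P=posed(np.vstack([binpts(),lip()]),.5555,-.2115,.206,-1.70,.087)
for u in proj('wrist',P,T): cv2.circle(im,tuple(int(v) for v in u),2,(0,255,255),-1)
cv2.imwrite('pics/w1a.png',im)
E
```

```text
t 3.85 tcp [ 0.4911 -0.0594  0.3767] F [ 0.2181 -1.2917 -1.8247] gap 0.08583675764621003 grip 0.0
shift units [-4.754   2.7761  0.3584] after-turn axes [-4.7497  2.7835  0.3581] turn units [-0.0086  0.0057  0.0155]
0.77 [357. 236. 421. 351.] 5588
0.67 [224. 297. 248. 344.] 845
```

View pics/w1a.png

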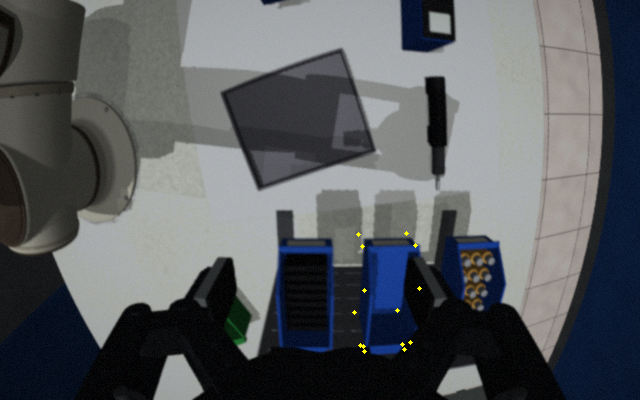

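{"op": "apply_moves", "data": {"motion": [-0.7,0.4,0,0,0,0,1,-0.7,0.4,0,0,0,0,1,-0.7,0.4,0,0,0,0,1,-0.7,0.4,0,0,0,0,1,-0.7,0.4,0,0,0,0,1,-0.7,0.4,0,0,0,0,1,-0.5,0.4,0,0,0,0,1,0,0,0,0,0,0,1,0,0,0,0,0,0,1,0,0,0,0,0,0,1]}}

```text
time_s: 4.9
tool_pos: [0.555, -0.2056, 0.3779]
tool_rot: [0.75, 0.662, 0.0, 0.0]
force: [0.1, 0.3, -0.3]
finger_gap: 0.0851
grasp_force: 0.0
```

```bash
python3 look.py pics/w2.png; python3 - <<'E'
from h import *
s=r.sense();T=camT('wrist',s);im=cv2.imread('pics/w2.png')
BL=np.vstack([binpts(),lip()]); k=0
for l in ('empty_mid','bin_posts_mid','bin_spacers_mid'):
  for i in viewer.silhouettes('wrist',l):
    print(l,i['p'],np.round(i['box']),i['region'].sum())
    if i['region'].sum()<3000: continue
    h=hullmask(i['region']);b=i['box']
    p0=onplane('wrist',[(b[0]+b[2])/2,(b[1]+b[3])/2],.22,T)
    x,f=fit([('wrist',h,T)],lambda x:posed(BL,x[0],x[1],.206,x[2],.087),[p0[0],p0[1],-1.7],[.01,.01,.1]);print(x,f)
    for u in proj('wrist',posed(BL,x[0],x[1],.206,x[2],.087),T): cv2.circle(im,tuple(int(v) for v in u),2,(0,255,255),-1)
    cv2.drawContours(im,cv2.findContours(i['region'].astype(np.uint8),0,1)[0],-1,(0,0,255),1)
cv2.imwrite('pics/w2a.png',im)
go([.5555,-.2115,.218],-1.70+np.pi)
E
```

```text
empty_mid 0.95 [290. 122. 359. 259.] 8924
[ 0.5596 -0.2103 -1.7008] 0.05703424638903243
empty_mid 0.95 [144. 207. 186. 289.] 1876
empty_mid 0.63 [286. 288. 356. 301.] 882
empty_mid 0.2 [378.   0. 406. 110.] 1794
bin_posts_mid 0.87 [386. 123. 467. 259.] 9025
[ 0.674  -0.2252 -1.689 ] 0.05134619489806813
bin_posts_mid 0.62 [161. 195. 492. 300.] 12401
[ 0.5538 -0.2719 -0.1684] 0.3817710247044329
bin_spacers_mid 0.79 [184. 125. 266. 257.] 9336
[ 0.4554 -0.1976 -1.6867] 0.06925961183533114
bin_spacers_mid 0.2 [386. 126. 468. 259.] 8906
[ 0.6737 -0.2265 -1.6993] 0.03684420763288487
t 5.1 tcp [ 0.555  -0.2062  0.3779] F [0.1162 0.1079 1.0741] gap 0.08531663589367713 grip 0.0
shift units [-0.1725  0.0352  5.1304] after-turn axes [-0.1735  0.0385  5.1303] turn units [0.0047 0.0022 0.0397]
```

View pics/w2a.png

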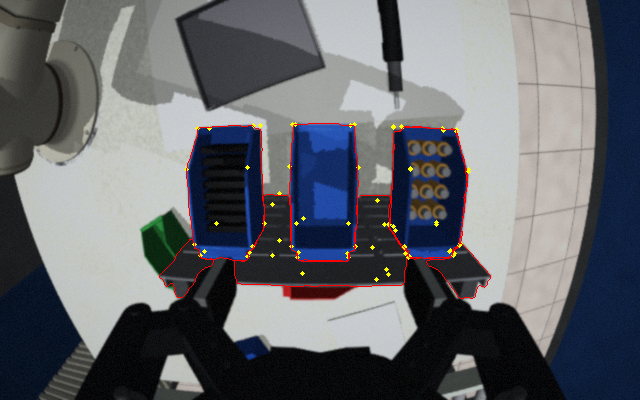

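The middle bin sits centred between the open fingers (wrist 325,190) and the fit overlays well. I'm going down to grasp it.

{"op": "apply_moves", "data": {"motion": [-0.15,0.14,0,0,0,0,1,0,0,0.6,0,0,0,1,0,0,0.8,0,0,0,1,0,0,0.8,0,0,0,1,0,0,0.8,0,0,0,1,0,0,0.7,0,0,0,1,0,0,0.6,0,0,0,1,0,0,0.5,0,0,0,1,0,0,0.3,0,0,0,1,0,0,0,0,0,0,1]}}

```text
time_s: 6.1
tool_pos: [0.5586, -0.2118, 0.2236]
tool_rot: [0.75, 0.661, -0.0, -0.001]
force: [-0.1, -0.7, -0.3]
finger_gap: 0.0855
grasp_force: 0.0
```

{"op": "apply_moves", "data": {"motion": [0,0,0,0,0,0,-1,0,0,0,0,0,0,-1,0,0,0,0,0,0,-1,0,0,0,0,0,0,-1,0,0,0,0,0,0,-1,0,0,0,0,0,0,-1,0,0,0,0,0,0,-1,0,0,0,0,0,0,-1,0,0,0,0,0,0,-1,0,0,0,0,0,0,-1], "squeeze": 40}}

```text
time_s: 7.1
tool_pos: [0.559, -0.2119, 0.2256]
tool_rot: [0.75, 0.661, 0.0, 0.001]
force: [-2.7, 1.5, 7.2]
finger_gap: 0.0628
grasp_force: 43.8
```

{"op": "apply_moves", "data": {"motion": [0,0,-0.1,0,0,0,-1,0,0,-0.2,0,0,0,-1,0,0,-0.3,0,0,0,-1,0,0,-0.4,0,0,0,-1,0,0,-0.4,0,0,0,-1,0,0,-0.4,0,0,0,-1,0.3,0,-0.2,0,0,0,-1,0.6,0,0,0,0,0,-1,0.9,0,0,0,0,0,-1,1,0,0,0,0,0,-1]}}

```text
time_s: 8.1
tool_pos: [0.5692, -0.1266, 0.284]
tool_rot: [0.75, 0.661, -0.0, -0.0]
force: [0.9, 0.3, 0.2]
finger_gap: 0.0627
grasp_force: 44.2
```

```bash
python3 - <<'E'
from h import *
# bin centre = 12 mm below grasp point ; bin yaw in tray = .205-pi/2 ; lean gripped .087 -> tool tilt -.087
go([.4600,-.0035,.0535+.06],.205+np.pi/2,-.087)
E
```

```text
t 8.1 tcp [ 0.5692 -0.1266  0.284 ] F [0.8851 0.3283 0.2455] gap 0.06266920570005434 grip 44.17041063308716
shift units [ 3.5975 -4.1183  5.4884] after-turn axes [ 4.2482 -2.7285  5.8765] turn units [ 0.1314  0.8209 -3.1598]
```

{"op": "apply_moves", "data": {"motion": [0.6,-0.6,0,0,0,0,-1,0.7,-0.8,0,0,0,0,-1,0.8,-0.9,0,0,0,0,-1,0.8,-0.9,0.2,0,0,0,-1,0.7,-0.9,0.5,0,0,0,-1,0,0,0.6,0,0,-0.8,-1,0,0,0.6,0,0,-0.8,-1,0,0,0.6,0,0,-0.8,-1,0,0,0.6,0,0,-0.8,-1,0,0,0.6,0,0.8,0,-1]}}

```text
time_s: 9.1
tool_pos: [0.4601, -0.0036, 0.1728]
tool_rot: [0.626, 0.778, 0.027, -0.033]
force: [-0.4, 0.6, -0.8]
finger_gap: 0.0624
grasp_force: 44.3
```

```bash
python3 - <<'E'
from h import *
go([.4600,-.0035,.055],.205+np.pi/2,-.087)
E
```

```text
t 9.1 tcp [ 0.4601 -0.0036  0.1728] F [-0.4131  0.641  -0.8301] gap 0.062399405971406544 grip 44.33253049850464
shift units [-0.3259 -0.006   3.7129] after-turn axes [-0.3372 -0.0039  3.7119] turn units [-0.0037  0.029   0.1006]
```

{"op": "apply_moves", "data": {"motion": [0,0,0.3,0,0,0,-1,-0.05,0,0.5,0,0,0,-1,-0.05,0,0.6,0,0,0,-1,-0.05,0,0.6,0,0,0,-1,-0.05,0,0.5,0,0,0,-1,-0.05,0,0.4,0,0,0,-1,-0.05,0,0.3,0,0,0,-1,0,0,0.2,0,0,0,-1,0,0,0.1,0,0,0,-1,0,0,0,0,0,0,-1]}}

```text
time_s: 10.1
tool_pos: [0.4609, -0.0061, 0.0681]
tool_rot: [0.629, 0.776, 0.026, -0.033]
force: [-0.3, -0.1, -1.3]
finger_gap: 0.0625
grasp_force: 44.3
```

```bash
python3 - <<'E'
from h import *
s=viewer.read_camera('scene');t=viewer.read_camera('top')
f=lambda im,x,y,w,h,W,H:cv2.resize(im[y:y+h,x:x+w],(W,H),interpolation=cv2.INTER_CUBIC)
cv2.imwrite('pics/e1.png',np.hstack([f(s,240,140,160,160,400,400),f(t,240,140,160,160,400,400)]))
go([.4600,-.0035,.055],.205+np.pi/2,-.087)
E
```

```text
t 10.2 tcp [ 0.4611 -0.0062  0.0685] F [ 0.1347 -0.2378 -0.7912] gap 0.062455992578563276 grip 44.341206550598145
shift units [ 0.0567 -0.0173  0.2574] after-turn axes [ 0.0557 -0.0175  0.2576] turn units [0.001  0.0348 0.0416]
```

View pics/e1.png

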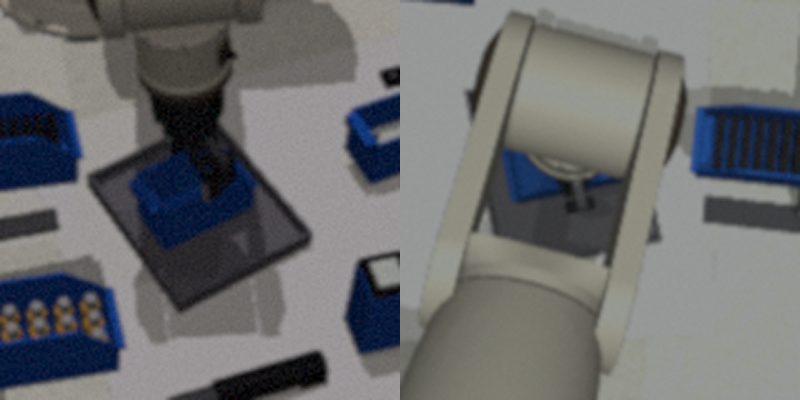

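The bin hangs upright over the tray (left crop 195,200), well inside the walls. I'm lowering it to contact.

{"op": "apply_moves", "data": {"motion": [0,0,0.04,0,0,0,-1,0,0,0.04,0,0,0,-1,0,0,0.04,0,0,0,-1,0,0,0.04,0,0,0,-1,0,0,0.03,0,0,0,-1,0,0,0.02,0,0,0,-1,0,0,0.02,0,0,0,-1,0,0,0,0,0,0,-1,0,0,0,0,0,0,-1,0,0,0,0,0,0,-1]}}

```text
time_s: 11.2
tool_pos: [0.4608, -0.0056, 0.0613]
tool_rot: [0.629, 0.776, 0.026, -0.032]
force: [0.2, -0.2, 0.4]
finger_gap: 0.0628
grasp_force: 44.4
```

{"op": "apply_moves", "data": {"motion": [0,0,0.02,0,0,0,-1,0,0,0.02,0,0,0,-1,0,0,0.02,0,0,0,-1,0,0,0.02,0,0,0,-1,0,0,0,0,0,0,-1,0,0,0,0,0,0,-1,0,0,0,0,0,0,-1,0,0,0,0,0,0,-1,0,0,0,0,0,0,-1,0,0,0,0,0,0,-1]}}

```text
time_s: 12.2
tool_pos: [0.4608, -0.0053, 0.0605]
tool_rot: [0.629, 0.777, 0.026, -0.032]
force: [-14.5, 2.5, 32.1]
finger_gap: 0.0631
grasp_force: 48.1
```

{"op": "apply_moves", "data": {"motion": [0,0,-0.04,0,0,0,-1,0,0,0,0,0,0,0.9,0,0,0,0,0,0,1,0,0,0,0,0,0,1,0,0,0,0,0,0,1,0,0,0,0,0,0,1,0,0,0,0,0,0,1,0,0,-0.2,0,0,0,1,0,0,-0.5,0,0,0,1,0,0,-0.8,0,0,0,1]}}

```text
time_s: 13.2
tool_pos: [0.4609, -0.009, 0.1049]
tool_rot: [0.629, 0.776, 0.026, -0.033]
force: [-0.7, 0.3, 0.8]
finger_gap: 0.0855
grasp_force: 0.0
```

{"op": "apply_moves", "data": {"motion": [0,0,-1,0,0,0,1,0,0,-1,0,0,0,1,0,0,-1,0,0,0,1,0,0,-1,0,0,0,1,0,0,-0.5,0,-0.8,0,1,0,0,-0.3,0,0,0.8,1,0,0,0,0,0,0.5,1,0,0,0,0,0,0,1,0,0,0,0,0,0,1,0,0,0,0,0,0,1]}}

```text
time_s: 14.2
tool_pos: [0.4638, -0.0202, 0.2483]
tool_rot: [0.68, 0.733, -0.0, -0.0]
force: [-0.5, -0.1, -0.1]
finger_gap: 0.0853
grasp_force: 0.0
```

```bash
python3 look.py pics/w3.png; python3 - <<'E'
from h import *
s=r.sense();T=camT('wrist',s)
BL=np.vstack([binpts(),lip()])
for i in viewer.silhouettes('wrist','empty_mid')[:3]:
    print(i['p'],np.round(i['box']),i['region'].sum())
    if i['region'].sum()<3000: continue
    b=i['box'];p0=onplane('wrist',[(b[0]+b[2])/2,(b[1]+b[3])/2],.06,T)
    print(fit([('wrist',hullmask(i['region']),T)],lambda x:posed(BL,x[0],x[1],.0415,x[2],x[3]),[p0[0],p0[1],-1.366,0],[.01,.01,.1,.05]))
go([.4534,.269,.2],-1.54+np.pi)
E
```

```text
0.85 [166. 352. 198. 387.] 787
0.79 [283. 102. 351. 229.] 7268
(array([ 0.462 , -0.0045, -1.3919, -0.0413]), np.float64(0.03743829416741273))
t 14.3 tcp [ 0.4638 -0.0202  0.2483] F [-0.3865  0.3528  0.0314] gap 0.08549719709152481 grip 0.0
shift units [9.6405 0.3677 1.4096] after-turn axes [ 9.6474 -0.0494  1.4092] turn units [-0.0036 -0.0004  0.4125]
```

View pics/w3.png

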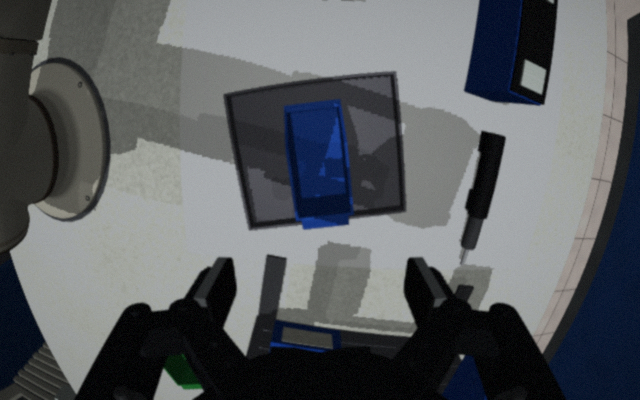

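The empty bin stands in the middle of the tray, upright (wrist 318,165). Next I go to the full bin.

{"op": "apply_moves", "data": {"motion": [0.5,0,0,0,0,0.4,1,0.9,0,0,0,0,0,1,1,0,0,0,0,0,1,1,0,0,0,0,0,1,1,0,0,0,0,0,1,1,0,0,0,0,0,1,0.9,0,0,0,0,0,1,0.7,0,0,0,0,0,1,0.5,0,0,0,0,0,1,0,0,0,0,0,0,1]}}

```text
time_s: 15.3
tool_pos: [0.456, 0.2058, 0.2481]
tool_rot: [0.695, 0.719, -0.0, -0.0]
force: [-0.7, -0.6, 0.3]
finger_gap: 0.0854
grasp_force: 0.0
```

```bash
python3 look.py pics/w4.png; python3 - <<'E'
from h import *
s=r.sense();T=camT('wrist',s);im=cv2.imread('pics/w4.png')
BL=np.vstack([binpts(),lip()])
for i in viewer.silhouettes('wrist','full_mid')[:3]:
    print(i['p'],np.round(i['box']),i['region'].sum())
    if i['region'].sum()<2000: continue
    x,f=fit([('wrist',hullmask(i['region']),T)],lambda x:posed(BL,x[0],x[1],.0375,x[2]),[.4534,.269,-1.54],[.01,.01,.1]);print(x,f)
    for u in proj('wrist',posed(BL,x[0],x[1],.0375,x[2]),T): cv2.circle(im,tuple(int(v) for v in u),2,(0,255,255),-1)
go([.4534,.269,.05],-1.54+np.pi)
cv2.imwrite('pics/w4a.png',im)
E
```

```text
0.73 [290.  62. 354. 192.] 4487
[ 0.4573  0.268  -1.5221] 0.0546302196339703
t 15.4 tcp [0.4562 0.2044 0.2482] F [ 0.6564  0.7112 -0.1215] gap 0.08543735899594201 grip 0.0
shift units [ 2.1596 -0.0207  6.4072] after-turn axes [ 2.1565 -0.0258  6.4082] turn units [-0.0036  0.0045  0.0116]
```

View pics/w4a.png

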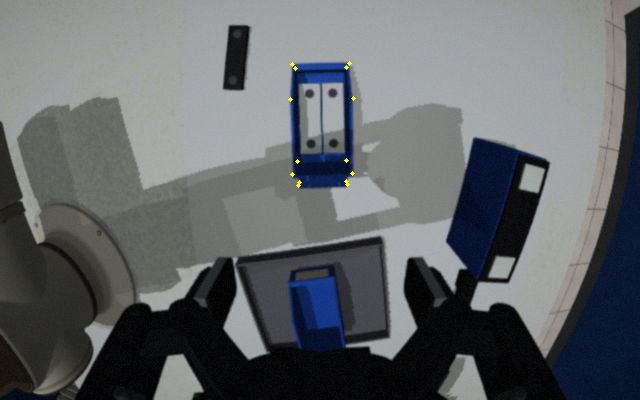

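The full bin lies in line between the fingers (wrist 322,125), with its lip towards the rack. I'm going down to grasp it.

{"op": "apply_moves", "data": {"motion": [0.5,0.04,0,0,0,0,1,0.7,0.04,0.2,0,0,0,1,0.6,0,0.6,0,0,0,1,0.3,0,0.9,0,0,0,1,0,0,0.9,0,0,0,1,0,0,0.9,0,0,0,1,0,0,0.9,0,0,0,1,0,0,0.8,0,0,0,1,0,0,0.7,0,0,0,1,0,0,0.5,0,0,0,1]}}

```text
time_s: 16.4
tool_pos: [0.4564, 0.2674, 0.0549]
tool_rot: [0.696, 0.718, -0.001, -0.0]
force: [0.2, 0.1, 0.1]
finger_gap: 0.0854
grasp_force: 0.0
```

{"op": "apply_moves", "data": {"motion": [0,0,0,0,0,0,1,0,0,0,0,0,0,0,0,0,0,0,0,0,-1,0,0,0,0,0,0,-1,0,0,0,0,0,0,-1,0,0,0,0,0,0,-1,0,0,0,0,0,0,-1,0,0,0,0,0,0,-1,0,0,0,0,0,0,-1,0,0,0,0,0,0,-1], "squeeze": 60}}

```text
time_s: 17.4
tool_pos: [0.4569, 0.268, 0.0579]
tool_rot: [0.696, 0.718, 0.001, 0.0]
force: [-4.4, -0.9, 5.9]
finger_gap: 0.0622
grasp_force: 65.1
```

```bash
python3 - <<'E'
from h import *
go([.4565,.268,.05],-1.53+np.pi)
E
```

```text
t 17.4 tcp [0.4569 0.268  0.0579] F [-4.4467 -0.8573  5.9072] gap 0.06219023309106603 grip 65.12601700262167
shift units [ 0.002  -0.0138  0.0622] after-turn axes [ 0.0021 -0.0137  0.0622] turn units [ 0.0123 -0.0058 -0.09  ]
```

{"op": "apply_moves", "data": {"motion": [0,0,-0.2,0,0,0,-1,0,0,-0.4,0,0,0,-1,0,0,-0.7,0,0,0,-1,0,0,-0.9,0,0,0,-1,0,0,-1,0,0,0,-1,0,0,-1,0,0,0.4,-1,0,0,-1,0,0,0.4,-1,0,0,-0.9,0,0,0.4,-1,0,0,-0.7,0,0,0.4,-1,0,0,-0.3,0,0,0,-1]}}

```text
time_s: 18.4
tool_pos: [0.4569, 0.2678, 0.2725]
tool_rot: [0.754, 0.657, 0.002, 0.001]
force: [0.1, 0.1, -3.6]
finger_gap: 0.0621
grasp_force: 66.7
```

```bash
python3 - <<'E'
from h import *
d=np.array([np.cos(-1.7),np.sin(-1.7)])
p=np.array([.5593,-.2088])-.07*d; print(p)
go([*p,.265-.006],-1.70+np.pi)
E
```

```text
[ 0.5683 -0.1394]
t 18.4 tcp [0.4569 0.2678 0.2725] F [ 0.1148  0.1013 -3.6015] gap 0.06213793753868511 grip 66.74902622122318
shift units [-12.9396   5.533    0.2465] after-turn axes [-12.9818   5.433    0.2512] turn units [ 0.0296 -0.016  -0.0743]
```

{"op": "apply_moves", "data": {"motion": [-0.4,0.17,0,0,0,0,-1,-0.7,0.29,0,0,0,0,-1,-0.9,0.38,0,0,0,0,-1,-1,0.42,0,0,0,0,-1,-1,0.42,0,0,0,0,-1,-1,0.42,0,0,0,0,-1,-1,0.42,0,0,0,0,-1,-1,0.42,0,0,0,0,-1,-1,0.42,0,0,0,0,-1,-1,0.42,0,0,0,0,-1]}}

```text
time_s: 19.4
tool_pos: [0.5319, -0.0172, 0.2684]
tool_rot: [0.753, 0.658, -0.001, -0.001]
force: [0.1, 0.3, -3.8]
finger_gap: 0.0617
grasp_force: 66.8
```

{"op": "apply_moves", "data": {"motion": [-1,0.42,0,0,0,0,-1,-0.9,0.38,0,0,0,0,-1,-0.8,0.34,0,0,0,0,-1,-0.6,0.26,0,0,0,0,-1,-0.4,0.17,0,0,0,0,-1,-0.2,0.09,0,0,0,0,-1,0,0,0,0,0,0,-1,0,0,0,0,0,0,-1,0,0,0,0,0,0,-1,0,0,0,0,0,0,-1]}}

```text
time_s: 20.4
tool_pos: [0.5657, -0.1371, 0.2696]
tool_rot: [0.753, 0.658, 0.0, 0.0]
force: [0.1, 0.0, -3.9]
finger_gap: 0.062
grasp_force: 66.7
```

```bash
python3 look.py pics/w5.png; python3 - <<'E'
from h import *
s=r.sense();T=camT('wrist',s);im=cv2.imread('pics/w5.png')
P=np.array(s['tool_pos'])
BL=np.vstack([binpts(),lip()])
for u in proj('wrist',posed(BL,P[0],P[1],P[2]-.0204,-1.70),T): cv2.circle(im,tuple(int(v) for v in u),2,(0,255,255),-1)
# louvre ends predicted
L=np.array([.5512,-.2711]);e=np.array([np.sin(1.7),np.cos(1.7)])
for k in(-1,0,1):
  for h in(-.049,.049):
    q=L+e*(.108*k+h);u=proj('wrist',[[*q,.245]],T)[0];cv2.circle(im,tuple(int(v) for v in u),2,(0,0,255),-1)
for l in('bin_posts_mid','bin_spacers_mid'):
  for i in viewer.silhouettes('wrist',l)[:2]: print(l,i['p'],np.round(i['box']),i['region'].sum())
d=np.array([np.cos(-1.7),np.sin(-1.7)])
go([*(np.array([.5593,-.2088])-.003*d),.265-.006],-1.70+np.pi,0,s)
cv2.imwrite('pics/w5a.png',im)
E
```

```text
bin_posts_mid 0.64 [274. 168. 321. 292.] 4847
bin_posts_mid 0.6 [407. 216. 506. 383.] 8214
bin_spacers_mid 0.96 [144. 222. 243. 379.] 7111
t 20.45 tcp [ 0.5657 -0.1373  0.2696] F [-0.8312 -0.136  -4.514 ] gap 0.06188441275455182 grip 66.73306566663086
shift units [-2.2904  0.1088  0.1542] after-turn axes [-2.2911  0.0947  0.1539] turn units [ 0.0026  0.0011 -0.0589]
```

View pics/w5a.png

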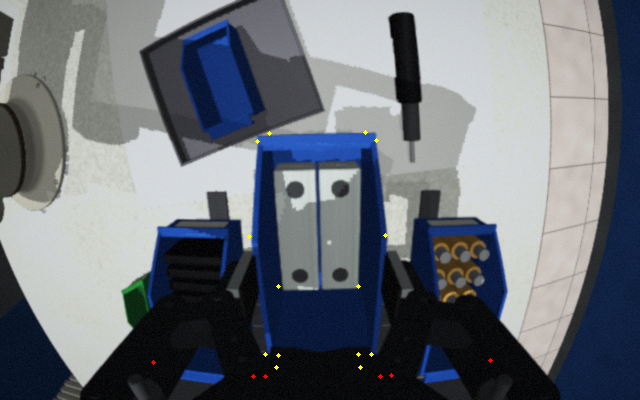

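{"op": "apply_moves", "data": {"motion": [-0.2,0.05,0.1,0,0,0,-1,-0.3,0.05,0.1,0,0,0,-1,-0.4,0,0.1,0,0,0,-1,-0.4,0,0,0,0,0,-1,-0.3,0,0,0,0,0,-1,-0.2,0,0,0,0,0,-1,-0.1,0,0,0,0,0,-1,-0.1,0,0,0,0,0,-1,0,0,0,0,0,0,-1,0,0,0,0,0,0,-1]}}

```text
time_s: 21.55
tool_pos: [0.5606, -0.1975, 0.2605]
tool_rot: [0.753, 0.657, 0.0, 0.0]
force: [0.5, 0.5, -4.2]
finger_gap: 0.0619
grasp_force: 66.7
```

```bash
python3 - <<'E'
from h import *
go([.5593,-.2088,.250-.006],-1.70+np.pi)
E
```

```text
t 21.55 tcp [ 0.5606 -0.1975  0.2605] F [ 0.5334  0.4885 -4.1762] gap 0.061899776652129986 grip 66.72613701084629
shift units [-0.3803  0.0071  0.349 ] after-turn axes [-0.3804  0.0046  0.349 ] turn units [ 0.0003  0.     -0.0636]
```

{"op": "apply_moves", "data": {"motion": [-0.1,0,0,0,0,0,-1,-0.1,0,0,0,0,0,-1,-0.05,0,0.1,0,0,0,-1,0,0,0.1,0,0,0,-1,0,0,0.1,0,0,0,-1,-0.02,0,0,0,0,0,-1,-0.02,0,0,0,0,0,-1,-0.02,0,0,0,0,0,-1,0,0,0,0,0,0,-1,0,0,0,0,0,0,-1]}}

```text
time_s: 22.55
tool_pos: [0.5593, -0.2069, 0.2515]
tool_rot: [0.754, 0.657, -0.0, 0.0]
force: [0.0, -0.3, -3.0]
finger_gap: 0.0622
grasp_force: 66.7
```

{"op": "apply_moves", "data": {"motion": [-0.02,0,0,0,0,0,-1,-0.02,0,0,0,0,0,-1,-0.02,0,0,0,0,0,-1,-0.02,0,0,0,0,0,-1,-0.02,0,0,0,0,0,-1,0,0,0,0,0,0,-1,0,0,0,0,0,0,-1,0,0,0,0,0,0,-1,0,0,0,0,0,0,-1,0,0,0,0,0,0,-1]}}

```text
time_s: 23.55
tool_pos: [0.5589, -0.2099, 0.2514]
tool_rot: [0.754, 0.657, -0.0, 0.0]
force: [-0.0, -0.4, -2.9]
finger_gap: 0.0621
grasp_force: 66.7
```

{"op": "apply_moves", "data": {"motion": [-0.02,0,0,0,0,0,-1,-0.02,0,0,0,0,0,-1,-0.02,0,0,0,0,0,-1,-0.02,0,0,0,0,0,-1,0,0,0,0,0,0,-1,0,0,0,0,0,0,-1,0,0,0,0,0,0,-1,0,0,0,0,0,0,-1,0,0,0,0,0,0,-1,0,0,0,0,0,0,-1]}}

```text
time_s: 24.55
tool_pos: [0.5586, -0.2123, 0.2514]
tool_rot: [0.754, 0.657, -0.0, 0.0]
force: [-0.2, -0.6, -3.7]
finger_gap: 0.062
grasp_force: 66.7
```

{"op": "apply_moves", "data": {"motion": [-0.02,0,0,0,0,0,-1,-0.02,0,0,0,0,0,-1,-0.02,0,0,0,0,0,-1,-0.02,0,0,0,0,0,-1,-0.02,0,0,0,0,0,-1,0,0,0,0,0,0,-1,0,0,0,0,0,0,-1,0,0,0,0,0,0,-1,0,0,0,0,0,0,-1,0,0,0,0,0,0,-1]}}

```text
time_s: 25.55
tool_pos: [0.5584, -0.2139, 0.2518]
tool_rot: [0.753, 0.658, 0.001, -0.001]
force: [2.1, 12.0, 2.0]
finger_gap: 0.0618
grasp_force: 67.2
```

{"op": "apply_moves", "data": {"motion": [0.02,0,0,0,0,0,-1,0.02,0,0,0,0,0,-1,0,0,0.06,0,0,0,-1,0,0,0.06,0,0,0,-1,0,0,0.06,0,0,0,-1,0,0,0.06,0,0,0,-1,0,0,0.06,0,0,0,-1,0,0,0.06,0,0,0,-1,0,0,0,0,0,0,-1,0,0,0,0,0,0,-1]}}

```text
time_s: 26.55
tool_pos: [0.5583, -0.214, 0.2405]
tool_rot: [0.754, 0.657, 0.0, -0.0]
force: [1.2, 3.5, -1.6]
finger_gap: 0.062
grasp_force: 66.8
```

{"op": "apply_moves", "data": {"motion": [0,0,0.05,0,0,0,-1,0,0,0.05,0,0,0,-1,0,0,0.05,0,0,0,-1,0,0,0.04,0,0,0,-1,0,0,0.03,0,0,0,-1,0,0,0,0,0,0,-1,0,0,0,0,0,0,-1,0,0,0,0,0,0,-1,0,0,0,0,0,0,-1,0,0,0,0,0,0,-1]}}

```text
time_s: 27.55
tool_pos: [0.5584, -0.2138, 0.2341]
tool_rot: [0.753, 0.657, 0.0, -0.0]
force: [0.8, 6.7, -0.6]
finger_gap: 0.0617
grasp_force: 67.0
```

{"op": "apply_moves", "data": {"motion": [0.02,0,0.02,0,0,0,-1,0,0,0.03,0,0,0,-1,0,0,0.03,0,0,0,-1,0,0,0.02,0,0,0,-1,0,0,0,0,0,0,-1,0,0,0,0,0,0,-1,0,0,0,0,0,0,-1,0,0,0,0,0,0,-1,0,0,0,0,0,0,-1,0,0,0,0,0,0,-1]}}

```text
time_s: 28.55
tool_pos: [0.5585, -0.2131, 0.2314]
tool_rot: [0.753, 0.657, 0.0, 0.0]
force: [0.4, 8.3, 3.7]
finger_gap: 0.0622
grasp_force: 67.4
```

The weight has moved onto the louvre (Fz −4 → +4 N) at the expected seat height, so I release and withdraw upward.

{"op": "apply_moves", "data": {"motion": [0.02,0,0,0,0,0,-1,0,0,0,0,0,0,1,0,0,0,0,0,0,1,0,0,0,0,0,0,1,0,0,0,0,0,0,1,0,0,0,0,0,0,1,0,0,0,0,0,0,1,0,0,0,0,0,0,1,0,0,-0.1,0,0,0,1,0,0,-0.3,0,0,0,1]}}

```text
time_s: 29.55
tool_pos: [0.5583, -0.2128, 0.2428]
tool_rot: [0.754, 0.657, -0.0, -0.001]
force: [0.6, -0.4, 0.2]
finger_gap: 0.0853
grasp_force: 0.0
```

{"op": "apply_moves", "data": {"motion": [0,0,-0.4,0,0,0,1,0,0,-0.6,0,0,0,1,0,0,-0.8,0,0,0,1,0,0,-0.8,0,0,0,1,0,0,-0.8,0,0,0,1,0,0,-0.8,0,0,0,1,0,0,-0.6,0,0,0,1,0,0,0,0,0,0,1,0,0,0,0,0,0,1,0,0,0,0,0,0,1]}}

```text
time_s: 30.55
tool_pos: [0.5584, -0.2128, 0.3863]
tool_rot: [0.754, 0.657, -0.0, -0.0]
force: [-0.6, -0.1, 0.0]
finger_gap: 0.0856
grasp_force: 0.0
```

```bash
python3 look.py pics/w6.png; python3 - <<'E'
from h import *
s=r.sense();T=camT('wrist',s);print(s['time_s'],s['tool_pos'],s['finger_gap'])
BL=np.vstack([binpts(),lip()])
for l in('full_mid','bin_posts_mid','bin_spacers_mid'):
  for i in viewer.silhouettes('wrist',l)[:2]:
    b=i['box'];print(l,i['p'],np.round(b),i['region'].sum())
    if i['region'].sum()<3000 or i['p']<.5: continue
    p0=onplane('wrist',[(b[0]+b[2])/2,(b[1]+b[3])/2],.22,T)
    print(*fit([('wrist',hullmask(i['region']),T)],lambda x:posed(BL,x[0],x[1],.206,x[2],.087),[p0[0],p0[1],-1.7],[.01,.01,.1]))
w=cv2.imread('pics/w6.png')[80:320,140:500];sc=viewer.read_camera('scene')[150:310,180:400]
cv2.imwrite('pics/f.png',np.hstack([cv2.resize(w,(450,300)),cv2.resize(sc,(350,300),interpolation=cv2.INTER_CUBIC)]))
E
```

```text
30.6 [ 0.5584 -0.2128  0.3862] 0.08546637294634525
bin_posts_mid 0.93 [385. 117. 461. 249.] 8862
[ 0.6732 -0.2275 -1.7151] 0.05706144816229475
bin_posts_mid 0.55 [182. 121. 265. 248.] 8702
[ 0.4554 -0.1986 -1.6821] 0.043778945400926306
bin_spacers_mid 0.9 [182. 122. 265. 250.] 8780
[ 0.4556 -0.1975 -1.6904] 0.05378338786742054
bin_spacers_mid 0.16 [211.   0. 272.  80.] 3455
```

View pics/f.png

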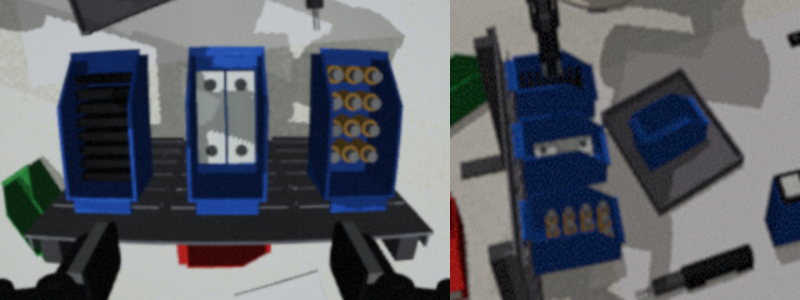

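The full bin hangs in the middle place with its bars in it, and its lip is level with its neighbours' (left crop 228,205). The empty bin stands upright in the tray (right crop 668,125). Handing in.

```bash
python3 -c "
from station import r
print(r.close_job())"
```

```text
the job is handed in; nothing more can be done
None
```

The job is handed in at about 31 s: the empty bin stands upright in the tray and the full bin hangs with its bars on the freed middle louvre; the hand-in returned no verdict.

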